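# Serve the rice cracker with the turner

## Robot

A 7-joint arm with a two-finger parallel gripper is mounted at the origin on a cart in front of the work surface, level with it; the furniture and walls round the work are solid. World frame = base frame: x ahead of the robot, y to its left, z up, the work surface at z = 0. Lengths are in m, angles in rad, forces in N, time in s.
With the tool pointing down it reaches from about 0.425 to 0.8 m from the base axis. Payload 8.3 kg.
Tool frame: the origin (TCP) lies at the very end of the fingers, on their centre line; the grasp point (between the pads) lies 19 mm behind it; z points along the fingers, y is the line along which they close (so a half turn about z gives the same grasp; the last joint's range is limited). The gripper opens to 85 mm and grips with 20 to 120 N. Pads are 22 mm wide; open, the fingers measure 114 mm over their backs; the gripper's body (76 mm by 85 mm) begins 54 mm behind the grasp point. The pads swing forward as they close: fully open they stand 13 mm farther back than shut.
Start: joints at [-1.314, 0.383, 0.016, 1.37, -0.006, 1.388, -0.046], TCP at [0.196, 0.593, 0.231] pointing down, gripper open.
Joint ranges: [-2.95, 2.95], [-0.25, 2.06], [-1.52, 1.56], [0.18, 2.33], [-1.44, 4.58], [0.02, 2.06], [-3.01, 3.01]. Speed limits (rad/s): [2.39, 2.39, 3.01, 3.01, 3.14, 3.14, 3.14].

## Interface

Orientations are given as a rotation vector (axis times angle).
In Python, from bench import * gives the robot as it stands. Calls block until the motion is done:
- goto(position, orientation): joint-space move of the TCP to a pose.
- line_to(position, v=0.15, rotation=None, force_limit=None): straight line of the TCP; rotation=None keeps the orientation; v is the mean speed in m/s. With force_limit (N) it stops when the force on the tool has changed by that much, and returns True; else False.
- goto_joints(angles): joint-space move.
- gripper_open() and grab(): open the fingers fully, or close them until they stop; the grip force is fixed at half the most.
- sleep(seconds).
- inverse_kinematics(position, orientation): joint angles nearest the present ones, or None.
- camera(name): name is "side" or "top" or "wrist"; returns a dict with "color" (480x640x3 uint8, blue, green, red), "depth" (480x640 float32, m along the optical axis (not along the pixel's ray), 0 where there is no reading), "fx", "fy", "cx", "cy" (pixels), "extrinsics" (4x4, takes a point from world to camera coordinates). Camera axes: x right, y down, z forward; pixel columns grow to the right and rows downward; lengths in m; the calibration is good to about 2 mm. A picture is of the moment at which its call begins.
A pose or a line that the arm cannot do raises PlanningError and nothing moves.
- job_done(): hands the job in, once; it reports no verdict.
Readings, each from a call of its own:
- get_time_s(): time.
- get_joint_positions(): joint angles.
- get_qd(): joint speeds.
- get_joint_efforts(): joint torques, N m.
- get_tool_pos(): TCP position.
- get_tool_rot(): TCP orientation.
- get_ft_force(): force on the tool from outside, world axes, zero at the start.
- get_wrist_torque(): the same for the moment, N m.
- get_gripper_width(): finger opening in m.
Only numpy, scipy, OpenCV 4.12 (cv2) and the standard library are available. Lean on these libraries where they do the work, as an engineer would, in place of code of your own. Each camera call takes 0.05 s, during which the arm holds its last target. There are 200 camera calls.

## Task

Take the steel turner by its handle, slide its blade under the big round rice cracker on the wooden tray, lift it off and carry it to the dark serving stand. Lower the blade between the stand's two rails so that the cracker comes to rest level and centred across both rails, and only then draw the blade out from under it. Never touch the cracker with the gripper, put the turner back flat on the bare counter, and leave the two glasses and the small acrylic sign where they are.

Things in the scene. Friction and masses are not known exactly. Their poses are not given: they have to be found in the camera images.
- turner: loose cranked steel turner, 0.25 kg, blade flat on the counter. Origin: under the blade's centre; x to the tip, z up. Blade x = -52 to +52 mm, 60 mm wide (y), 3.5 mm thick, front 35 mm tapering to 1.5 mm; a 40 mm wide heel goes on to x = -82 mm. At x = -53 mm an 18 mm wide strip rises to a black handle along x: x = -165 to -55 mm, 18 mm wide, 24 mm high, centre line z = 68 mm
- turner_grip (a point): point on the turner's handle to grip across its 18 mm width: x = -90, y = 0, z = +68 mm in the turner's frame (32 mm behind its front end)
- turner_tip (a point): middle of the blade's front edge, on the underside: x = +52.5 mm, z = 0 in the turner's frame
- cracker: loose rigid round brown rice cracker with a dark seaweed strip on top, 120 mm diameter, 15 mm thick, 0.11 kg. Origin: centre of its underside. The underside is flat out to 48 mm radius, then curls up so that the rim's lower edge (60 mm radius) is 6.5 mm above it. It lies on the tray's floor
- tray: fixed light wooden tray, open (no rim) towards -x. Origin: on the counter, below where the cracker's centre comes when pushed home against the back rim; x points to the back rim. Floor 6 mm above the counter, x = -100 to +61 mm. Rims 20 mm high at the back (inner face x = +61 mm) and both sides (inner faces y = -73, +73 mm)
- stand: fixed dark wooden serving stand. Origin: on the counter under its centre. A foot plate 110 x 120 mm, 6 mm thick, carries two rails along x (x = -60 to +60 mm), each 14 mm wide, tops 34 mm above the counter, inner faces at y = -42 and +42 mm; between them it is open at the front (-x), back and top
- stand_top (a point): centre of the stand at the height of the rail tops (34 mm above the counter); the cracker's origin belongs here
- glass_mid: loose glass tumbler upside down, 68 mm diameter, 88 mm tall, origin at the centre of its underside; to be left alone
- glass_right: second loose glass tumbler upside down, 69 mm diameter, 88 mm tall, origin at the centre of its underside; to be left alone
- price_stand: small loose acrylic table sign, 30 x 70 x 45 mm, origin at the centre of its underside; to be left alone
Mind the look-alikes: they are no part of the job. Of the things that look like the stand, take the one that is farthest from the robot's base at the start.

How it is judged:
By the outcome, as a careful person would: the job done as asked, in the order asked, and still so for the second after the job is handed in, with the robot touching nothing.
It also fails if it takes over 64 s, if anything falls off the work surface, if the arm or the gripper's body presses on something with over 40 N, if the wrist force passes 120 N, or if a joint passes its speed limit or range.

## Working session

There is one attempt and no reset: what is moved stays moved. The work goes in short steps, each a Python script; the robot and the scene stay as the last script left them, time stands still between calls to the robot, and variables do not carry over. Pictures are saved under pics/ and viewed, on a budget of 10 in all, crops included, one or two more only if the job needs it, and the job is handed in when it is done.

```bash
ls; mkdir -p pics; python3 - <<'E'
from bench import *
import cv2,numpy as np
for n in("top","side"):
    c=camera(n); cv2.imwrite(f"pics/{n}0.png",c["color"]); np.savez(f"pics/{n}0.npz",**c)
    print(n,c["fx"],c["cx"],c["cy"],np.round(c["extrinsics"],3).tolist())
print(get_time_s(),get_tool_pos(),get_tool_rot())
E
```

```text
pics
top 572.2905614274933 314.2693165456589 242.9572870424765 [[-0.015, -1.0, -0.001, 0.013], [-0.987, 0.015, -0.162, 0.59], [0.162, -0.002, -0.987, 1.659], [0.0, 0.0, 0.0, 1.0]]
side 508.6491337816195 322.1050774444863 236.47543244325942 [[-0.986, -0.164, -0.001, 0.573], [-0.092, 0.554, -0.827, 0.129], [0.136, -0.816, -0.562, 1.45], [0.0, 0.0, 0.0, 1.0]]
0.1 [0.19630324 0.59288835 0.23036224] [-5.00060026e-01 -3.10127341e+00  2.80641893e-03]
```

View pics/top0.png

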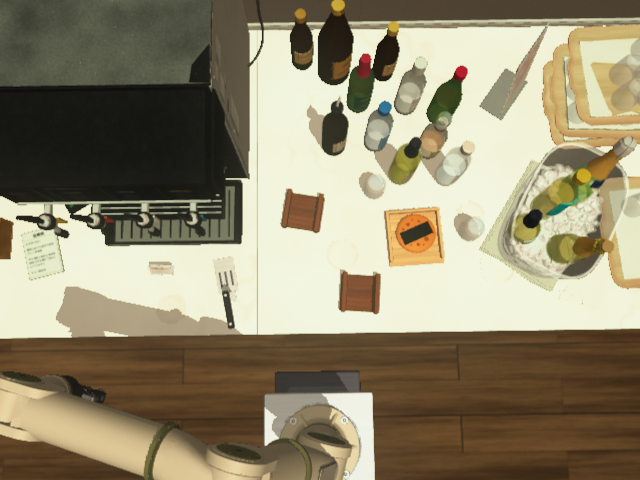

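View pics/side0.png

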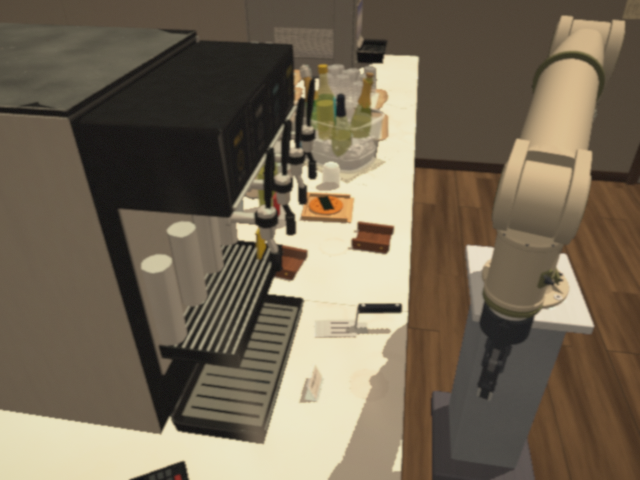

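```bash
python3 - <<'E'
import cv2
a=cv2.imread("pics/top0.png")
A=cv2.resize(a[170:310,275:490],None,fx=3.7,fy=3.7,interpolation=cv2.INTER_CUBIC)
cv2.imwrite("pics/c1.png",A)
E
cat > h.py <<'E'
from bench import *
import numpy as np, cv2
from scipy.spatial.transform import Rotation as R
def px2w(c,u,v,z):
    "pixel -> world point on plane height z"
    E=c["extrinsics"]; d=np.array([(u-c["cx"])/c["fx"],(v-c["cy"])/c["fy"],1.])
    o=-E[:3,:3].T@E[:3,3]; d=E[:3,:3].T@d
    return o+d*(z-o[2])/d[2]
def w2px(c,P):
    E=c["extrinsics"]; q=np.atleast_2d(P)@E[:3,:3].T+E[:3,3]
    return q[:,:2]/q[:,2:]*[c["fx"],c["fy"]]+[c["cx"],c["cy"]]
def down(yaw):
    "tool z down; tool y (closing line) perpendicular to heading yaw; tool x along heading"
    return (R.from_euler('z',yaw)*R.from_euler('x',np.pi)).as_rotvec()
E
python3 - <<'E'
from h import *
c=dict(np.load("pics/top0.npz"))
for n,u,v,z in [("sign",160,267,.02),("glassm",373,184,.088),("glassr",470,226,.088),("stand",303,211,.034),("decoy",360,293,.034),("cracker",416,233,.02),("bladetip",224,260,0),("h_end",232,327,.08),("h_front",226,292,.08)]:
    print(n,px2w(c,u,v,z).round(3))
E
```

```text
sign [0.528 0.47  0.02 ]
glassm [ 0.758 -0.172  0.088]
glassr [ 0.627 -0.452  0.088]
stand [0.691 0.037 0.034]
decoy [ 0.44  -0.129  0.034]
cracker [ 0.621 -0.306  0.02 ]
bladetip [0.549 0.281 0.   ]
h_end [0.345 0.243 0.08 ]
h_front [0.445 0.261 0.08 ]
```

View pics/c1.png

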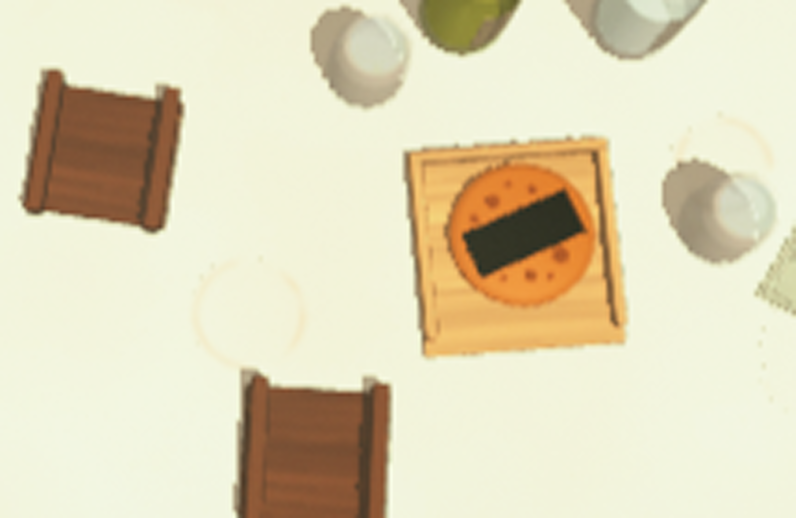

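```bash
python3 - <<'E'
from h import *
for yaw,p in [(.18,(.42,.26,.25)),(.18,(.42,.26,.05)),(.09,(.38,-.33,.06)),(.09,(.54,-.31,.06)),(-.13,(.6,.05,.06)),(-.13,(.45,.07,.06))]:
  for o in(0,np.pi):
    q=inverse_kinematics(p,down(yaw+o)); print(yaw,p,o>0,None if q is None else np.round(q,2))
E
```

```text
0.18 (0.42, 0.26, 0.25) False [-1.09  0.09  0.51  1.71 -0.04  1.36 -1.97]
0.18 (0.42, 0.26, 0.25) True [-0.81  0.09  0.21  1.7  -0.02  1.36  1.15]
0.18 (0.42, 0.26, 0.05) False [-1.08  0.31  0.53  1.96 -0.19  0.92 -1.84]
0.18 (0.42, 0.26, 0.05) True [-0.78  0.28  0.19  1.95 -0.07  0.92  1.19]
0.09 (0.38, -0.33, 0.06) False [-0.25  0.51  1.14  1.94 -0.55  1.04 -0.35]
0.09 (0.38, -0.33, 0.06) True [ 0.83  0.29 -0.2   1.9   0.07  0.95  2.25]
0.09 (0.54, -0.31, 0.06) False [-0.07  0.62  0.76  1.61 -0.46  1.1  -0.67]
0.09 (0.54, -0.31, 0.06) True [-0.2   0.72  0.99  1.62 -0.64  1.16  2.6 ]
-0.13 (0.6, 0.05, 0.06) False [-0.69  0.58  0.76  1.67 -0.44  1.07 -1.5 ]
-0.13 (0.6, 0.05, 0.06) True [-0.51  0.51  0.49  1.66 -0.27  1.04  1.51]
-0.13 (0.45, 0.07, 0.06) False [-0.83  0.22  0.68  2.05 -0.17  0.92 -1.76]
-0.13 (0.45, 0.07, 0.06) True [-0.7   0.21  0.52  2.05 -0.13  0.92  1.34]
```

```bash
python3 - <<'E'
from h import *
for i,(yaw,p) in enumerate([(.16,(.45,.26,.30)),(-.13,(.62,.04,.30)),(.09,(.56,-.31,.30))]):
    goto(p,down(yaw)); c=camera("wrist"); np.savez(f"pics/w{i}.npz",**c); cv2.imwrite(f"pics/w{i}.png",c["color"])
    E=c["extrinsics"]; print((-E[:3,:3].T@E[:3,3]).round(3),E[2,:3].round(2),c["fx"],get_time_s())
m=np.hstack([cv2.resize(cv2.imread(f"pics/w{i}.png"),(400,300)) for i in range(2)])
m=np.vstack([m,np.hstack([cv2.resize(cv2.imread("pics/w2.png"),(400,300)),np.zeros((300,400,3),np.uint8)])])
cv2.imwrite("pics/m1.png",m)
E
```

```text
[0.517 0.271 0.443] [-0.27 -0.05 -0.96] 380.21270511107235 1.8
[0.687 0.032 0.443] [-0.27  0.03 -0.96] 380.21270511107235 2.925
[ 0.629 -0.303  0.443] [-0.27 -0.03 -0.96] 380.21270511107235 4.3083
```

View pics/m1.png

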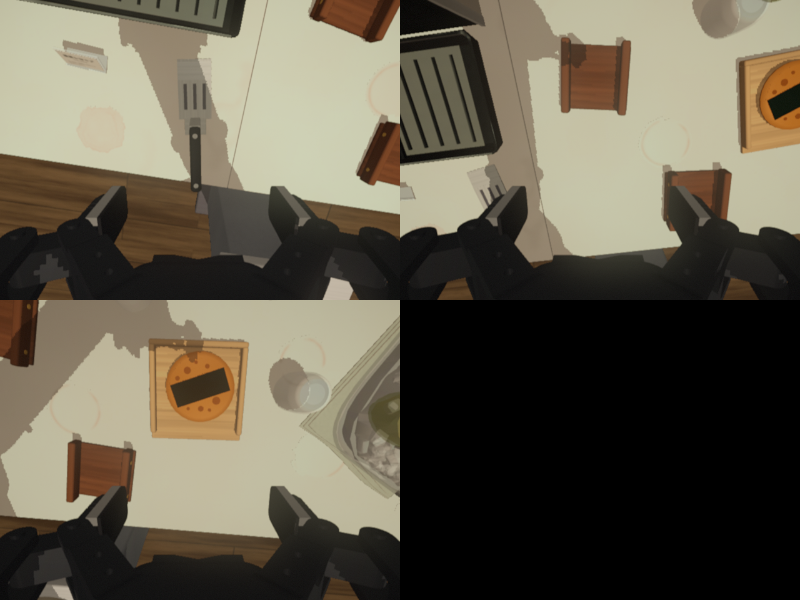

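```bash
cat >> h.py <<'E'
def cloud(c):
    v,u=np.mgrid[:480,:640]; d=c["depth"].astype(float); E=c["extrinsics"]
    P=np.stack([(u-c["cx"])/c["fx"]*d,(v-c["cy"])/c["fy"]*d,d],-1)
    W=(P-E[:3,3])@E[:3,:3]; W[d==0]=9; return W
def sel(W,lo,hi,cx,cy,r):
    return W[(W[...,2]>lo)&(W[...,2]<hi)&(np.hypot(W[...,0]-cx,W[...,1]-cy)<r)]
E
python3 - <<'E'
from h import *
def rect(P): 
    r=cv2.minAreaRect((P[:,:2]*1000).astype(np.float32)); return len(P),np.round(r[0],1),np.round(r[1],1),round(r[2],1),P[:,2].mean().round(4)
cs=[dict(np.load(f"pics/w{i}.npz")) for i in range(3)]; W=[cloud(c) for c in cs]
print("counter z",[np.median(w[(abs(w[...,2])<.01)][:,2]) for w in W], [w[(abs(w[...,2])<.01)][:,2].std() for w in W])
print("handle",rect(sel(W[0],.074,.095,.42,.26,.1)))
print("rails",rect(sel(W[1],.029,.040,.691,.037,.11)))
print("rims",rect(sel(W[2],.016,.024,.62,-.306,.13)))
h=cs[2]["color"]; P=W[2]
hsv=cv2.cvtColor(h,cv2.COLOR_BGR2HSV)
m=(P[...,2]>.017)&(P[...,2]<.028)&(np.hypot(P[...,0]-.62,P[...,1]+.306)<.066)
Q=P[m]; print("cracker",cv2.minEnclosingCircle((Q[:,:2]*1000).astype(np.float32)),Q[:,2].mean())
E
```

```text
counter z [np.float64(0.00046539821917617895), np.float64(0.0005367415851897072), np.float64(0.0004931350410023997)] [np.float64(0.0018874933385443137), np.float64(0.0022264046040487515), np.float64(0.0023357748363133555)]
handle (1797, array([396.1, 254.6]), array([109.1,  18. ]), 10.4, np.float64(0.0797))
rails (3254, array([695.6,  36.1]), array([111.1, 120.2]), 80.4, np.float64(0.034))
rims (13715, array([ 618.4, -303. ]), array([157.5, 166.2]), 3.5, np.float64(0.0208))
cracker ((621.3252563476562, -307.8228454589844), 59.36655807495117) 0.021389304397803618
```

```bash
python3 - <<'E'
from h import *
c=dict(np.load("pics/w2.npz")); W=cloud(c)
P=sel(W,.003,.026,.62,-.303,.14)
def rect(P): 
    r=cv2.minAreaRect((P[:,:2]*1000).astype(np.float32)); return len(P),np.round(r[0],1),np.round(r[1],1),round(r[2],1)
print("all",rect(P))
# edges in approx tray frame
for yaw in(3.5,):
    a=np.deg2rad(yaw); M=np.array([[np.cos(a),np.sin(a)],[-np.sin(a),np.cos(a)]])
    p=(sel(W,.0165,.0245,.62,-.303,.14)[:,:2]-[.6184,-.303])@M.T*1000
    for s in(-1,1):  # side rim outer edges
        X=[];Y=[]
        for b in np.arange(-70,66,6):
            k=p[(abs(p[:,0]-b)<3)]
            k=k[k[:,1]*s>60]
            if len(k)>3: X.append(b);Y.append([k[:,1].min(),k[:,1].max()])
        Y=np.array(Y); print("side",s,[np.round(np.polyfit(X,Y[:,j],1),3) for j in(0,1)],len(X))
    X=[];Y=[]
    for b in np.arange(-66,67,6):
        k=p[(abs(p[:,1]-b)<3)]; k=k[(k[:,0]>62)]
        if len(k)>3: X.append(b);Y.append([k[:,0].min(),k[:,0].max()])
    Y=np.array(Y); print("back",[np.round(np.polyfit(X,Y[:,j],1),3) for j in(0,1)],len(X))
g=(.4158,.2582); o=down(np.deg2rad(10.4))
goto((*g,.17),o); line_to((*g,.049),v=.12); print(get_tool_pos(),get_ft_force())
grab(); print("w",get_gripper_width(),get_ft_force(),get_tool_pos())
line_to((*g,.20),v=.12); print("w",get_gripper_width(),get_ft_force(),get_wrist_torque(),get_time_s())
c=camera("wrist"); np.savez("pics/w3.npz",**c); cv2.imwrite("pics/w3.png",c["color"])
E
```

```text
all (24301, array([ 621.1, -331.1]), array([247.4, 222.9]), 3.6)
side -1 [array([-4.7000e-02, -9.5011e+01]), array([ 1.6000e-02, -6.9048e+01])] 23
side 1 [array([-2.0000e-03,  7.2977e+01]), array([-1.0000e-03,  8.2394e+01])] 23
back [array([2.0000e-03, 6.8763e+01]), array([2.0000e-03, 7.8287e+01])] 23
[0.4163329  0.258455   0.04965637] [-0.32340351  0.27517894  0.22224544]
w 0.017283876965948616 [-0.78903254 -0.35247712  3.28826344] [0.41582694 0.25834402 0.04915929]
w 0.016980594081344766 [ 0.46328254  0.52086184 -2.96290404] [-0.0477022   0.18938381  0.02716299] 9.65
```

View pics/w3.png

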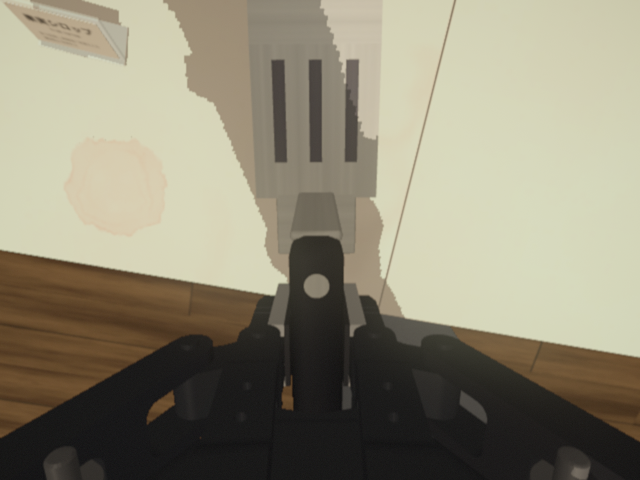

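```bash
python3 - <<'E'
from h import *
c=dict(np.load("pics/w3.npz")); W=cloud(c)
a=np.deg2rad(10.4); M=np.array([[np.cos(a),np.sin(a)],[-np.sin(a),np.cos(a)]])
p=W.reshape(-1,3).copy(); p[:,:2]=(p[:,:2]-[.4158,.2582])@M.T; p[:,2]-=.2-.04916; p*=1000
# turner frame expected: x-90.. blade x 38..142 here, z 3.5
k=p[(p[:,0]>42)&(p[:,0]<105)&(abs(p[:,1])<35)&(p[:,2]>-12)&(p[:,2]<20)]
print(len(k),"y",np.percentile(k[:,1],[.5,99.5]),"x",k[:,0].min())
A=np.c_[k[:,0]-90,k[:,1],np.ones(len(k))]; print("plane slope x,y (deg), z",np.rad2deg(np.linalg.lstsq(A,k[:,2],rcond=None)[0][:2]),np.linalg.lstsq(A,k[:,2],rcond=None)[0][2])
for x0 in(50,70,90,100):
    s=k[abs(k[:,0]-x0)<4]; print(x0,s[:,1].min().round(1),s[:,1].max().round(1),s[:,2].mean().round(2))
h=p[(abs(p[:,1])<12)&(p[:,2]>72)&(p[:,2]<90)&(p[:,0]>-20)]; print("handle front x",h[:,0].max(),"z",np.median(h[:,2]),"y",h[:,1].min(),h[:,1].max())
E
```

```text
17669 y [-30.69075722  28.72376734] x 42.00050992892331
plane slope x,y (deg), z [-0.33094613 -0.02385961] 2.8731663985855893
50 -31.2 28.9 3.09
70 -31.1 29.1 3.02
90 -30.9 29.2 2.89
100 -30.8 29.3 2.79
handle front x 34.153353677846944 z 79.44307038984266 y -11.997485252976912 11.990187398515943
```

```bash
cat >> h.py <<'E'
TY=np.deg2rad(3.5); T0=np.array([.6261,-.3025])
SY=np.deg2rad(-9.6); S0=np.array([.6956,.0361]); Z0=.0492
def grip_at(o,yaw,b,y,z):
    "TCP for blade centre at (b,y) of a frame, blade underside at height z"
    d=np.array([np.cos(yaw),np.sin(yaw)]); n=np.array([-d[1],d[0]])
    return np.r_[o+d*(b-.09)+n*y, Z0+z]
def where(o,yaw):
    t=get_tool_pos(); e=t[:2]-o; return np.round([ (e[0]*np.cos(yaw)+e[1]*np.sin(yaw)+.09)*1e3,(-e[0]*np.sin(yaw)+e[1]*np.cos(yaw))*1e3,(t[2]-Z0)*1e3],2)
E
python3 - <<'E'
from h import *
Y=-.0045
goto(grip_at(T0,TY,-.165,Y,.10),down(TY))
line_to(grip_at(T0,TY,-.165,Y,.012),v=.12)
line_to(grip_at(T0,TY,-.130,Y,.012),v=.06)
f0=get_ft_force(); print(where(T0,TY),f0)
r=line_to(grip_at(T0,TY,-.130,Y,.003),v=.015,force_limit=4)
print("contact",r,where(T0,TY),get_ft_force()-f0,get_wrist_torque(),get_time_s())
c=camera("wrist"); cv2.imwrite("pics/w4.png",c["color"])
E
```

```text
[-130.43   -4.58   11.81] [-0.08238701  0.02215909 -1.6050156 ]
contact True [-130.36   -4.5     4.87] [0.94362815 0.80175913 5.11106249] [-0.02659869 -0.52488653  0.00936396] 13.9
```

View pics/w4.png

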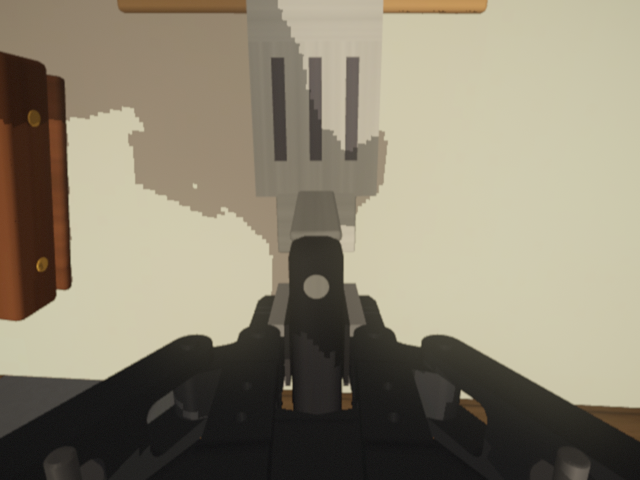

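```bash
python3 - <<'E'
from h import *
Y=-.0045; z=.0055
line_to(grip_at(T0,TY,-.130,Y,z),v=.02)
f0=get_ft_force()
for b in(-.10,-.07,-.04,-.02,-.0075):
    r=line_to(grip_at(T0,TY,b,Y,z),v=.05,force_limit=25)
    print(b,r,where(T0,TY),(get_ft_force()-f0).round(1),get_wrist_torque().round(2),get_gripper_width().round(4))
    if r: break
print(get_time_s())
for n in("top","wrist"):
    c=camera(n); np.savez(f"pics/{n}5.npz",**c); cv2.imwrite(f"pics/{n}5.png",c["color"])
a=cv2.imread("pics/top5.png")[190:290,340:480]
m=np.vstack([cv2.resize(a,(420,300),interpolation=2),cv2.resize(cv2.imread("pics/wrist5.png")[:240,120:520][:, :],(420,252))]); cv2.imwrite("pics/m5.png",m)
E
```

```text
Traceback (most recent call last):
AttributeError: 'float' object has no attribute 'round'
```

```bash
python3 - <<'E'
from h import *
Y=-.0045; z=.0055
print(where(T0,TY),get_ft_force())
f0=get_ft_force()
for b in(-.07,-.04,-.02,-.0075):
    r=line_to(grip_at(T0,TY,b,Y,z),v=.05,force_limit=25)
    print(b,r,where(T0,TY),(get_ft_force()-f0).round(1),get_wrist_torque().round(2),get_gripper_width())
    if r: break
print(get_time_s())
for n in("top","wrist"):
    c=camera(n); np.savez(f"pics/{n}5.npz",**c); cv2.imwrite(f"pics/{n}5.png",c["color"])
a=cv2.imread("pics/top5.png")[190:290,340:480]
m=np.vstack([cv2.resize(a,(420,300),interpolation=2),cv2.resize(cv2.imread("pics/wrist5.png")[:240,120:520][:, :],(420,252))]); cv2.imwrite("pics/m5.png",m)
E
```

```text
[-100.76   -5.01    5.66] [-5.56539757  0.09806034  6.4743882 ]
-0.07 False [-71.23  -5.63   5.93] [-0.9 -1.4  2.5] [-0.31  1.07 -0.02] 0.017323551115819322
-0.04 False [-41.37  -5.78   5.98] [-1.1 -1.   3.1] [-0.45  1.16 -0.06] 0.016882381750218032
-0.02 False [-21.79  -5.91   5.95] [-3.  -1.3  3.9] [-0.37  1.43 -0.04] 0.01737625061511918
-0.0075 False [-9.45 -6.12  5.96] [-2.4 -1.   2.7] [-0.4   1.49 -0.19] 0.017065094884355297
17.4
```

View pics/m5.png

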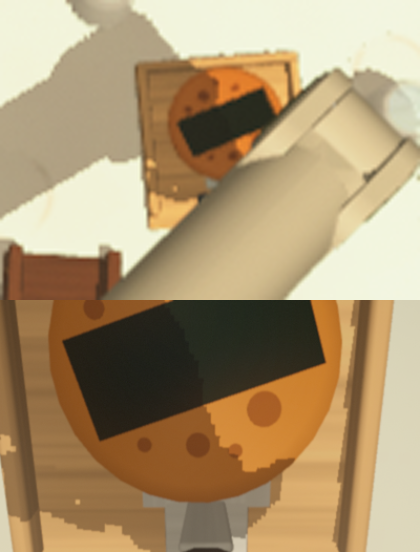

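```bash
cat >> h.py <<'E'
from scipy.optimize import least_squares
def look(tag):
    "cracker relative to tool (tool heading frame, mm) from wrist depth: top plane tilt and rim circle"
    t=get_tool_pos(); Rm=R.from_rotvec(get_tool_rot()).as_matrix(); h=Rm[:2,0]/np.hypot(*Rm[:2,0])
    c=camera("wrist"); np.savez(f"pics/{tag}.npz",**c); cv2.imwrite(f"pics/{tag}.png",c["color"])
    W=cloud(c); col=c["color"].astype(float)
    p=W.copy(); e=W[...,:2]-t[:2]; p[...,0]=e@h; p[...,1]=e@np.array([-h[1],h[0]]); p[...,2]=W[...,2]-t[2]+Z0; p*=1000
    m=(p[...,2]>8)&(p[...,2]<30)&(p[...,0]>26)&(p[...,0]<170)&(abs(p[...,1])<72)&(col[...,2]>1.7*col[...,0])
    q=p[m&(p[...,2]>14)&(p[...,2]<24)]
    i=p[m&(np.hypot(p[...,0]-97,p[...,1])<45)]
    s=np.linalg.lstsq(np.c_[i[:,:2]-[97,0],np.ones(len(i))],i[:,2],rcond=None)[0]
    E=[]                                   # near rim: lowest x for each y bin, fit circle r=60
    for y in np.arange(-54,55,3):
        k=q[abs(q[:,1]-y)<1.5]
        if len(k)>5: E.append([np.percentile(k[:,0],1),y])
    E=np.array(E); g=least_squares(lambda v:np.hypot(E[:,0]-v[0],E[:,1]-v[1])-60,[97,0],loss="soft_l1")
    print(tag,"tool",t.round(4),"n",len(q),"top slope deg",np.rad2deg(s[:2]).round(2),"z",s[2].round(2),"centre",g.x.round(2),"res",np.abs(g.fun).mean().round(2))
    return g.x
E
python3 - <<'E'
from h import *
look("l0")
Y=-.0045
f0=get_ft_force()
line_to(grip_at(T0,TY,-.009,Y,.010),v=.02); print(where(T0,TY),get_ft_force(),get_wrist_torque())
line_to(grip_at(T0,TY,-.014,Y,.020),v=.03)
line_to(grip_at(T0,TY,-.014,Y,.080),v=.06)
sleep(.3); look("l1"); print(get_ft_force(),get_wrist_torque(),get_time_s())
E
```

```text
l0 tool [ 0.5272 -0.3147  0.0552] n 26326 top slope deg [-3.2  -0.06] z 19.71 centre [101.48   3.31] res 0.17
[-8.99 -3.6   9.32] [ 0.41041501  0.0910234  -4.34034786] [-0.06888609  0.2926282   0.01544306]
l1 tool [ 0.5225 -0.3133  0.129 ] n 22856 top slope deg [-0.39  0.2 ] z 18.4 centre [102.23   4.06] res 0.29
[ 0.08156298 -0.85928013 -3.75456667] [-0.06149061  0.27611543  0.01431416] 19.9583
```

View pics/l1.png

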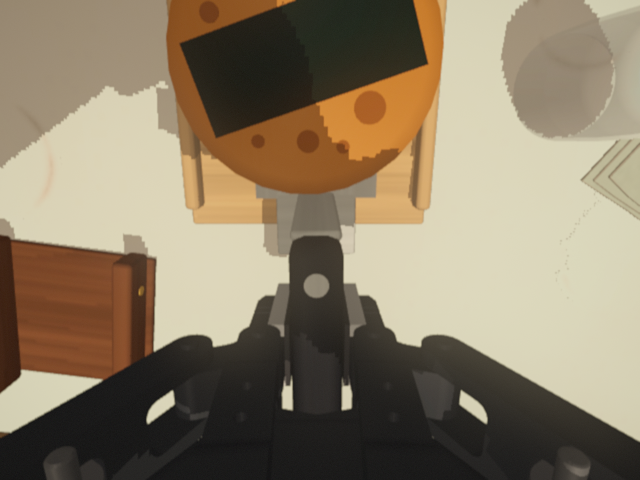

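```bash
cat >> h.py <<'E'
def place(cx,cy,z,back=0.):
    "TCP so that the cracker (tool-frame offset mm) is over the stand, blade underside at z"
    return grip_at(S0,SY,.09-cx/1000-back,-cy/1000,z)
E
python3 - <<'E'
from h import *
t=get_tool_pos()
line_to((t[0],t[1],Z0+.14),v=.08)
line_to(place(102.2,4.06,.14),v=.12,rotation=down(SY))
x=look("l2")
line_to(place(*x,.055),v=.06); sleep(.3)
x=look("l3"); print(get_time_s(),get_tool_pos(),place(*x,.055))
E
```

```text
l2 tool [0.5942 0.0487 0.1893] n 23089 top slope deg [-0.1   0.07] z 18.66 centre [102.54   3.94] res 0.24
l3 tool [0.5939 0.0493 0.1043] n 23420 top slope deg [-0.13  0.12] z 18.69 centre [102.46   3.81] res 0.26
26.05 [0.59387757 0.04934939 0.10428417] [0.59394307 0.04942905 0.1042    ]
```

View pics/l3.png

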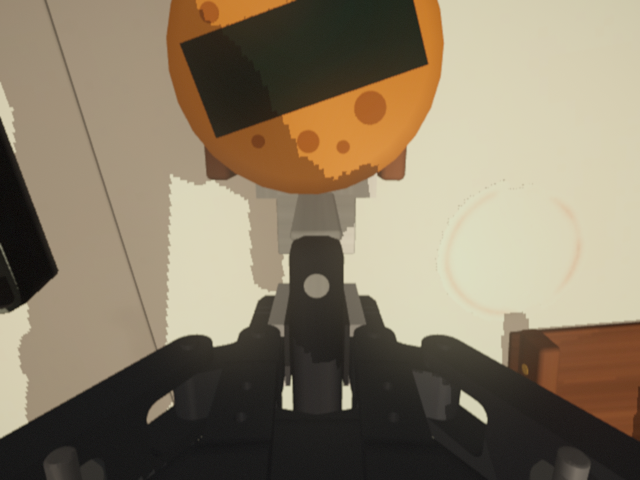

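```bash
python3 - <<'E'
from h import *
c=dict(np.load("pics/l3.npz")); W=cloud(c); print(c["cx"])
d=np.array([np.cos(SY),np.sin(SY)]); e=(W[...,:2]-S0)*1000
X=e@d; Y=e@np.array([-d[1],d[0]]); Z=W[...,2]*1000
m=(Z>30)&(Z<38)&(X<-25)&(X>-80)&(abs(Y)<70)
for s in(-1,1):
    k=m&(Y*s>0); print(s,k.sum(),"x",np.percentile(X[k],[1,3,50]).round(1),"|y|",np.percentile(Y[k]*s,[2,98]).round(1),"z",np.median(Z[k]).round(1))
E
```

```text
316.5062541599257
-1 506 x [-59.6 -59.5 -53.8] |y| [41.5 54.6] z 34.3
1 519 x [-59.7 -59.4 -53.5] |y| [43.3 56.5] z 34.1
```

```bash
python3 - <<'E'
from h import *
import h
h.S0=S0+.0009*np.array([-np.sin(SY),np.cos(SY)])
x=(102.46,3.81)
line_to(place(*x,.040),v=.04); look("l4")
f0=get_ft_force()
line_to(place(*x,.026),v=.02); print((get_ft_force()-f0).round(2),get_wrist_torque().round(2))
line_to(place(*x,.019),v=.02); sleep(.2); print((get_ft_force()-f0).round(2),get_tool_pos()); look("l5"); print(get_time_s())
E
```

```text
l4 tool [0.5939 0.0502 0.0889] n 23464 top slope deg [-0.13  0.11] z 18.63 centre [102.45   3.84] res 0.24
[ 1.04 -0.62  1.39] [0.   0.18 0.01]
[-0.63 -0.54  1.52] [0.59417809 0.05027904 0.06831755]
l5 tool [0.5942 0.0503 0.0683] n 2212 top slope deg [-0.05 -0.01] z 29.58 centre [84.85  1.9 ] res 5.77
28.225
```

```bash
python3 - <<'E'
from h import *
import h
h.S0=S0+.0009*np.array([-np.sin(SY),np.cos(SY)])
f0=get_ft_force()
r=line_to(place(102.46,3.81,.019,back=.130),v=.06,force_limit=8); print(r,(get_ft_force()-f0).round(2),get_tool_pos())
if r: raise SystemExit
t=get_tool_pos(); line_to((t[0],t[1],.15),v=.1)
c=camera("wrist"); np.savez("pics/l6.npz",**c); cv2.imwrite("pics/l6.png",c["color"])
W=cloud(c); d=np.array([np.cos(SY),np.sin(SY)]); e=(W[...,:2]-h.S0)*1000
X=e@d; Y=e@np.array([-d[1],d[0]]); Z=W[...,2]*1000
m=(Z>44)&(Z<54)&(np.hypot(X,Y)<66); print("cracker X",X[m].min(),X[m].max(),"Y",Y[m].min(),Y[m].max(),"z",np.median(Z[m]))
s=np.linalg.lstsq(np.c_[X[m],Y[m],np.ones(m.sum())],Z[m],rcond=None)[0]; print("tilt",np.rad2deg(s[:2]))
o=down(np.deg2rad(10.4)); g=(.4158,.2582)
line_to((*g,.15),v=.12,rotation=o)
line_to((*g,.056),v=.1); r=line_to((*g,.0485),v=.015,force_limit=3)
print(r,get_tool_pos(),get_ft_force(),get_wrist_torque(),get_time_s())
E
```

```text
False [ 0.77  0.24 -0.42] [0.4660935  0.07189546 0.0682002 ]Traceback (most recent call last):
  File "<stdin>", line 11, in <module>
    return umr_minimum(a, axis, None, out, keepdims, initial, where)
ValueError: zero-size array to reduction operation minimum which has no identity
```

View pics/l6.png

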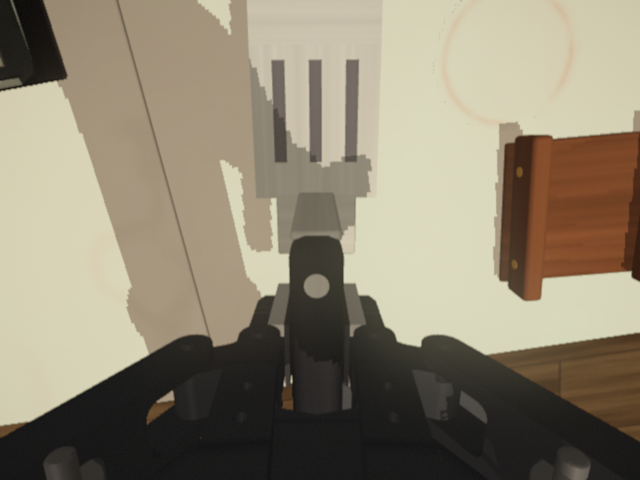

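```bash
python3 - <<'E'
from h import *
o=down(np.deg2rad(10.4)); g=(.4158,.2582)
line_to((*g,.15),v=.15,rotation=o)
line_to((*g,.056),v=.1); r=line_to((*g,.0485),v=.015,force_limit=3)
print(r,get_tool_pos(),get_ft_force(),get_wrist_torque(),get_time_s())
gripper_open(); sleep(.3); line_to((*g,.25),v=.15)
goto((.58,.055,.32),down(SY))
c=camera("wrist"); np.savez("pics/l7.npz",**c); cv2.imwrite("pics/l7.png",c["color"])
W=cloud(c); d=np.array([np.cos(SY),np.sin(SY)]); e=(W[...,:2]-S0)*1000
X=e@d; Y=e@np.array([-d[1],d[0]]); Z=W[...,2]*1000
m=(Z>44)&(Z<54)&(np.hypot(X,Y)<66); print("cracker X",X[m].min(),X[m].max(),"Y",Y[m].min(),Y[m].max(),"z",np.median(Z[m]))
s=np.linalg.lstsq(np.c_[X[m],Y[m],np.ones(m.sum())],Z[m],rcond=None)[0]; print("tilt",np.rad2deg(s[:2]))
k=(Z>30)&(Z<38)&(abs(X)<70)&(abs(Y)<70); print("rails",cv2.minAreaRect(np.stack([X[k],Y[k]],-1).astype(np.float32)))
def h(lo,hi,cx,cy,r): 
    P=sel(W,lo,hi,cx,cy,r); return cv2.minAreaRect((P[:,:2]*1000).astype(np.float32)) if len(P) else None
print("handle",h(.074,.095,.42,.26,.12))
t=camera("top"); W=cloud(t); print("top handle",h(.06,.095,.42,.26,.12),get_time_s())
a=t["color"]; cv2.imwrite("pics/f.png",np.hstack([cv2.resize(c["color"],(400,300)),cv2.resize(a[160:340,130:490],(400,300))]))
b=cv2.imread("pics/top0.png"); 
for n,(u,v) in dict(gm=(373,184),gr=(470,226),sign=(160,267)).items(): print(n,np.abs(a[v-14:v+14,u-16:u+16].astype(int)-b[v-14:v+14,u-16:u+16]).mean().round(1))
E
```

```text
True [0.41568716 0.25839411 0.04916033] [0.15667072 0.30003489 5.01815159] [-0.09551645  0.05710563 -0.00453881] 34.5583
cracker X -61.42684485541091 56.956157457056044 Y -59.07684255681114 59.90983040515034 z 49.52177194078643
tilt [-0.01798461 -0.08397343]
rails ((-0.22931671142578125, 0.4211616516113281), (118.803955078125, 112.46375274658203), 0.22777484357357025)
handle ((367.7980041503906, 239.87136840820312), (45.988590240478516, 6.472218990325928), 12.722835540771484)
top handle ((398.8341979980469, 254.5601043701172), (111.09532928466797, 19.785371780395508), 10.812442779541016) 38.1667
gm 0.4
gr 0.5
sign 0.4
```

View pics/f.png

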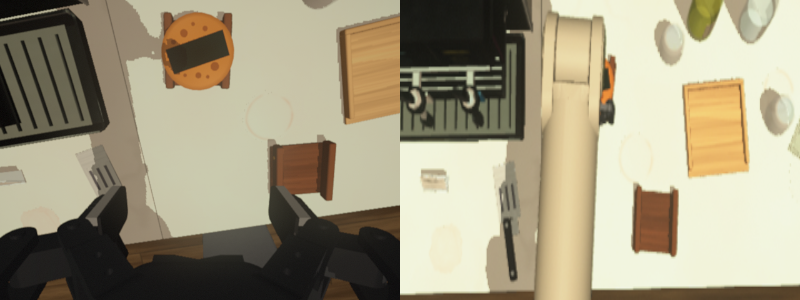

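```bash
python3 -c "
from bench import *
job_done(); print(get_time_s())"
```

```text
the job is handed in; nothing more can be done
the job is handed in; nothing more can be done
```

The job is done and handed in. The robot clock read about 38 s at the last check, against the 64 s limit. The cracker sits on the far stand, and the turner is back on the counter where it started.

- **Sequence:** I gripped the turner by its handle and slid the blade under the cracker on the tray. I lifted the cracker, carried it over and lowered it between the stand's rails. About 1.4 N came off the blade, roughly the cracker's weight. I then drew the blade straight out and met no resistance.
- **Cracker:** It is level to within 0.1°. It is centred across the rails to within about 0.5 mm, and sits about 2 mm short of centre along them. Its top is 49.5 mm above the counter, where 49 mm is expected.
- **Turner:** It touched down at the height where I first gripped it. Its handle is at its original place and angle to within about 3 mm and 0.4°. I did not measure the blade itself after release.
- **Glasses and sign:** Their patches in the top view match the starting picture.
- **Checks that failed or disagreed:**
  - One look during lowering gave a meaningless cracker centre, because the cracker was outside the height band of that measurement. I checked it properly afterwards.
  - One wrist-camera reading of the handle after release was cut short by the fingers, so I relied on the top camera.
  - Two scripts stopped on Python errors partway through, with nothing disturbed.

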